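# Lock the pour mould's screen with its pin

## Robot

A 6-joint arm with a two-finger parallel gripper is mounted at the origin on the work surface. World frame = base frame: x ahead of the robot, y to its left, z up, the work surface at z = 0. Lengths are in m, angles in rad, forces in N, time in s.
With the tool pointing down it reaches from about 0.4 to 0.825 m from the base axis. Payload 7 kg.
Tool frame: the origin (TCP) lies between the finger pads; the fingertips stand 22 mm ahead of it and the grasp point (between the pads) lies 3 mm ahead of it (arm.tip_reach is the distance from the TCP to the fingertips, in m); z points along the fingers, y is the line along which they close (so a half turn about z gives the same grasp; the last joint's range is limited). The gripper opens to 88 mm and grips with 3 to 60 N. Pads are 19 mm wide; open, the fingers measure 130 mm over their backs; the gripper's body (78 mm by 193 mm) begins 47 mm behind the grasp point.
Start: joints at [1.495, 0.359, 0.012, 0, -1.224, -0.288], TCP at [0.24, 0.631, 0.249] pointing down, gripper open.
Joint ranges: [-3.07, 3.07], [-1.43, 2.12], [-1.02, 1.25], [-3.03, 1.67], [-3.05, -0], [-3.03, 3.03]. Speed limits (rad/s): [2.39, 2.39, 3.01, 3.14, 3.14, 3.14].

## Interface

Orientations are given as [roll, pitch, yaw] about the fixed x, y, z axes, in that order (R = Rz(yaw) Ry(pitch) Rx(roll)).
In Python, from station import arm, viewer gives the robot as it stands. The module is installed in compiled form; this text tells all that it offers.
- The arm moves only by the tool apply_moves, never from a script. Its argument "commands" is a list that holds one entry, the list of rows, each a list of 5 numbers: the closure, from -1 (fully open) to 1 (shut), then the shift along the world's x, y, z as a fraction of full scale, then the turn about the world's z as a fraction of full scale. In form: [[[fingers, tx, ty, tz, yaw], ...]]. A call has 1 to 12 rows; each row shifts and turns the commanded pose from where the row before left it; what a row does not reach is not made up. Full scale, the value 1, is 20 cm for a shift and pi rad for a turn. A row lasts 1/10 s, in which the tool goes at most 50 mm and 8.59 degrees, less where a joint would pass 70% of its speed; a pose out of reach is approached as far as the arm can. A call with a number of a shift or a turn outside -1 to 1 is refused whole. A call with a gripper value outside its range is refused whole. The fingers move at their own pace and stop on an object; "force" is the grip in N (left out, the last holds). Time passes only in rows, so rows that do not move let the fingers close. It gives the time, the measured TCP pose, the force, the opening and the grip force at its end, in the units of the state.
- arm.get_state(): the state, without advancing time (a new reading comes with each control period).
- viewer.grab_frame(name): name is "scene" or "side" or "wrist"; returns a dict with "image" (400x640x3 uint8, blue, green, red), "mtx" (3x3 intrinsics, pixels), "k1" (the pictures are not rectified: a ray, as slopes to the right and down, at radius r is drawn at 1 + k1 r^2 times it, then the intrinsics apply), "rvec" (rotation vector, rad) and "tvec" (3), from world to camera coordinates, as OpenCV has them. Camera axes: x right, y down, z forward; pixel columns grow to the right and rows downward; lengths in m; the calibration is good to about 2 mm. A picture is of the moment at which its call begins. There is no depth.
- arm.job_done(): hands the job in; it is judged then, once.
The state is a dict: "t": time; "q": joint angles; "qd": joint speeds; "joint_efforts": joint torques, N m; "eef_pos": TCP position; "ee_rot": TCP orientation; "force": force on the tool from outside, world axes, zero at the start; "moment": the same for the moment, N m; "width": finger opening in m; "gripper_force": force on a finger pad.
Only numpy, scipy, OpenCV 4.12 (cv2) and the standard library are available. Lean on these libraries where they do the work, as an engineer would, in place of code of your own. Each camera call takes 0.05 s, during which the arm holds its last target. There are 200 camera calls.

## Task

Fold the mould's raised screen frame fully down onto its box, then take the lock pin from its rack and thread it, from either end, through all five steel lugs until the handle's shoulder sits up against the outermost lug. Let go and leave it there; leave the jug, jar, flask and brush where they stand.

Things in the scene. Friction and masses are not known exactly. Their poses are not given: they have to be found in the camera images.
- screen (a joint): Plywood screen frame 140 x 170 x 20 mm with metal mesh (solid to the touch), hinged along the near (-x) top edge of the mould box. 0 = folded down flat on the box (its stop), grows as it opens upward to 1.2 rad. Stiff hinge, stays where left; about 2 N down on its free edge moves it. Hinge line: parallel to bore y, 188 mm from bore toward bore -x and 10 mm below it.
- screen_edge (a point): Middle of the top face of the screen frame's free rail (rail 22 mm wide, 20 mm thick; this point is 11 mm in from the free edge), 129 mm from the hinge line along the frame. x points along the frame from hinge to free edge, y along the hinge line, z out of the frame's top face. Two of the lugs stick out 66 mm beyond this rail's edge.
- bore (a point): Centre of the middle lug's hole, 90 mm above the table; y = common axis of all lug holes (level), x away from the mould box, z up. Five steel lugs 10 mm thick along y, 36 mm high, centred at y = -44, -22, 0, 22, 44 mm (outermost faces +-49); those at +-22 belong to the screen frame and line up only when it is fully down. Holes 18 mm across, chamfered. Lugs end at x = +18 mm.
- mould: Fixed plywood mould box, 140 (x) x 170 (y) mm, 80 mm high on a 156 x 186 mm foot; origin on the table under its centre. Its lug-side face is at x = +70 mm and the bore at x = +118, z = 90 mm. The closed screen frame on it tops out at z = 100 mm.
- pin_handle (a point): Centre of the lock pin's handle: a dark wooden bar 70 mm long (along x), 24 x 24 mm square. x points along the pin from handle to tip. At the start the pin lies level in the rack, handle toward the robot and overhanging, its axis 50 mm above the table. The whole pin weighs about 0.18 kg.
- pin_tip (a point): Tip of the lock pin, 165 mm from the handle centre along x. The steel shank is 14 mm in diameter and 130 mm long from the handle's end face (the shoulder) to the tip; its last 10 mm taper to 6 mm diameter.
- pin_mid (a point): Point on the pin's axis 49 mm ahead of the shoulder (84 mm ahead of the handle centre, 81 mm behind the tip). With the pin fully home it coincides with bore.
- rack: Fixed wooden pin rack, 110 x 60 mm foot, 55 mm high in all: two 10 mm thick uprights, 50 mm wide, at x = +-42 mm with open-topped 17 mm wide notches 12 mm deep. Origin under its centre on the table; x runs along the lying pin, toward its tip. The pin's shoulder lies 62 mm behind the origin.
- jug_c (a point): Bystander: white plastic jug, 90 mm across, 200 mm tall, standing; point at half height.
- jar_c (a point): Bystander: glass jar, 64 mm across, 130 mm tall, standing; point at half height.
- flask_c (a point): Bystander: grey bottle, 60 mm across, 170 mm tall, standing; point at half height.
- brush_c (a point): Bystander: brush 200 mm long lying on the table beyond the mould; point near its middle; x runs along it.
There are look-alikes about, which are no part of the job. What is shaped like the part that bears pin_handle but green or red is not meant.

How it is judged:
On the way, in this order (a step that is already met when the one before it is completed fails the run):
1. the screen frame is folded fully down (within 0.02 rad) with the pin not yet in (value of joint screen below 0.02 rad and distance between pin_mid and bore above 0.1 m), for 0.1 s.
2. the pin is in line with the holes (within 0.08 rad) and threaded past the middle lug (value of joint screen below 0.025 rad and distance between pin_mid and bore below 0.06 m and angle between the x axis of pin_mid and the y axis of bore, either way round below 0.08 rad), for 0.1 s.
At the end, for the whole second after the job is handed in: The screen frame is down (within 0.02 rad), the pin lies through all five lugs in line with the holes (within 0.05 rad) with its shoulder against the outer lug (pin_mid within 8 mm of bore), at rest and released; from either end (value of joint screen below 0.02 rad and distance between pin_mid and bore below 0.008 m and angle between the x axis of pin_mid and the y axis of bore, either way round below 0.05 rad and linear speed of pin below 0.02 m/s); the robot touches nothing.
It fails at once if the jug is moved more than 15 mm (distance of jug_c from where it was at the start of the episode above 0.015 m).
It fails at once if the jar is moved more than 15 mm (distance of jar_c from where it was at the start of the episode above 0.015 m).
It fails at once if the flask is moved more than 15 mm (distance of flask_c from where it was at the start of the episode above 0.015 m).
It fails at once if the brush is moved more than 15 mm (distance of brush_c from where it was at the start of the episode above 0.015 m).
It also fails if it takes over 64 s, if anything falls off the work surface, if the arm or the gripper's body presses on something with over 40 N, if the wrist force passes 120 N, or if a joint passes its speed limit or range.

## Working session

There is one attempt and no reset: what is moved stays moved. The work goes in short steps, Python scripts to look and compute and a tool call to move; the robot and the scene stay as the last step left them, time stands still between calls to the robot, and variables do not carry over. Pictures are saved under pics/ and viewed, at most 11 in all, crops included, and the job is handed in when it is done.

Besides the shell and the picture viewer there is one more tool, called after "Emit:" as a command line: name --argument value ..., lists and objects as JSON in quotes. apply_moves: Moves the arm, as the interface text tells. Shift numbers are shares of 20 cm and turn numbers shares of pi rad, none past 1 either way. Its arguments: {"type":"object","properties":{"commands":{"type":"array","items":{"type":"array","items":{"type":"array","items":{"type":"number"}}}},"force":{"type":"number"}},"required":["commands"]}

```bash
mkdir -p pics
cat > h.py <<'E'
import numpy as np, cv2
from station import arm, viewer
def grab(n,f=None):
    d=viewer.grab_frame(n)
    d['R']=cv2.Rodrigues(np.array(d['rvec'],float))[0]; d['t']=np.array(d['tvec'],float).ravel(); d['K']=np.array(d['mtx'],float)
    if f: cv2.imwrite('pics/'+f,d['image'])
    return d
def ray(d,uv):
    K=d['K']; p=np.array([(uv[0]-K[0,2])/K[0,0],(uv[1]-K[1,2])/K[1,1]]); s=p.copy()
    for _ in range(30): s=p/(1+d['k1']*(s@s))
    c=-d['R'].T@d['t']; v=d['R'].T@np.array([s[0],s[1],1]); return c,v/np.linalg.norm(v)
def onz(d,uv,z):
    c,v=ray(d,uv); return c+v*(z-c[2])/v[2]
def tri(ds,uvs):
    A=0;b=0;L=[]
    for d,uv in zip(ds,uvs):
        c,v=ray(d,uv);P=np.eye(3)-np.outer(v,v);A=A+P;b=b+P@c;L.append((c,P))
    x=np.linalg.solve(A,b); return x,[np.linalg.norm(P@(x-c)) for c,P in L]
def proj(d,X):
    q=d['R']@np.array(X,float)+d['t']; s=q[:2]/q[2]; s=s*(1+d['k1']*(s@s)); return d['K'][:2,:2]@s+d['K'][:2,2]
E
python3 - <<'E'
from h import *
a=[grab(n,n+'0.png') for n in('scene','side','wrist')]
for d in a: print((-d['R'].T@d['t']).round(3),d['K'][0,0],d['k1'])
cv2.imwrite('pics/both.png',cv2.resize(np.vstack([a[0]['image'],a[1]['image']]),(480,600)))
print(arm.get_state())
E
```

```text
[ 1.185 -0.558  0.768] 435.30181727964896 -0.07112079875380131
[ 0.047 -0.512  0.688] 375.97445544859403 -0.013274881636129773
[0.306 0.606 0.383] 336.9144736183694 -0.0507742115797669
{'t': 0.15, 'q': array([ 1.49510895e+00,  3.59241075e-01,  1.12719620e-02, -2.20666028e-04,
       -1.22409900e+00, -2.88074096e-01]), 'qd': array([-0.00177334, -0.00245208,  0.00172078,  0.00111219, -0.00207862,
       -0.00068885]), 'joint_efforts': array([-1.19186821e-03, -5.83275390e+01,  2.93291223e+01,  7.00123250e+00,
        8.80740699e-03, -1.04888809e-04]), 'eef_pos': array([0.24008876, 0.63049944, 0.24783305]), 'ee_rot': array([ 3.14031433e+00, -1.62431695e-04, -3.63836482e-01]), 'force': array([0.39571308, 0.34678115, 0.08038168]), 'moment': array([-0.00519298,  0.03721966,  0.00788887]), 'gripper_force': 0.0, 'width': 0.0871035218422729}
```

View pics/scene0.png

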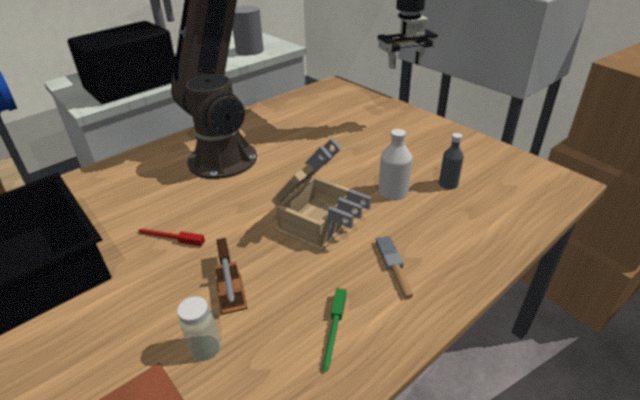

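View pics/side0.png

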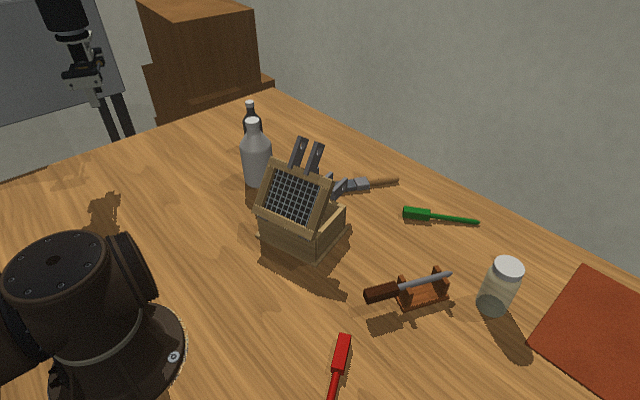

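Scene: the dark-wood pin is in its rack, with its handle at (223,252) and tip at (230,300). The look-alikes are red at (190,238) and green at (340,300). The mould is at (322,212), with the raised screen's lugs at (322,155) and the box lugs at (345,208). In the side view the pin runs from (365,295) to (452,272), the red one is at (340,352), and the green one at (418,214). I choose the dark-wood pin in the rack and check it with a close crop.

Run:
```python
import cv2,numpy as np
a=cv2.imread('pics/scene0.png');b=cv2.imread('pics/side0.png')
def c(i,x,y,w,h,s): return cv2.resize(i[y:y+h,x:x+w],None,fx=s,fy=s,interpolation=cv2.INTER_CUBIC)
o=np.vstack([np.hstack([c(a,265,130,125,125,3.2)[:300],c(b,245,130,125,125,3.2)[:300]]),np.hstack([c(a,180,225,100,75,4)[:300],c(b,360,250,100,75,4)])])
cv2.imwrite('pics/crop1.png',cv2.resize(np.vstack([np.hstack([c(a,265,135,130,115,3.07)[:350,:400],c(b,240,130,130,115,3.07)[:350,:400]]),np.hstack([c(a,180,230,133,80,3)[:240,:399],c(b,360,245,133,80,3)[:240,:399]])]) if 0 else o,(800,600)))
```

```text
(no output)
```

View pics/crop1.png

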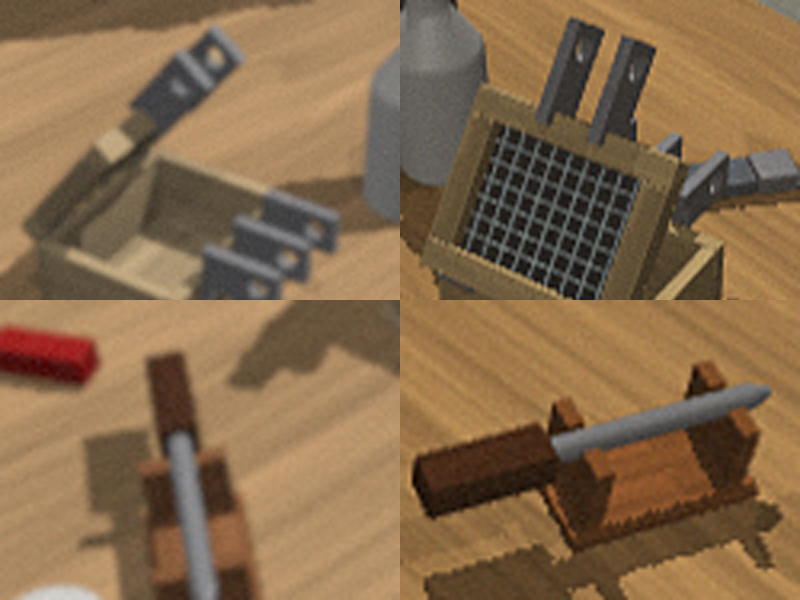

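The crop shows the dark-wood handle with a steel shank in the rack notches, so it is the right one. Scene shoulder is about (225,259) and side shoulder about (398,286), with the tip at (452,273). The fixed-lug holes in the scene view are at (363,201), (356,211) and (346,220).

```bash
cat > m.py <<'E'
from h import *
import sys
class D(dict):pass
a=grab('scene');b=grab('side')
def mask(d,roi):
    x,y,w,h=roi; im=d['image'][y:y+h,x:x+w].astype(int)
    m=((im[...,0]>=im[...,2]-5)&(im.sum(2)>200)).astype(np.uint8)
    n,l,s,c=cv2.connectedComponentsWithStats(m); k=1+np.argmax(s[1:,4]); yy,xx=np.nonzero(l==k)
    p=np.stack([xx+x,yy+y],1).astype(float); c=p.mean(0); u=np.linalg.svd(p-c,full_matrices=False)[2][0]; t=(p-c)@u
    return c+u*t.min(),c+u*t.max(),len(p)
A=mask(a,(205,250,50,55)); B=mask(b,(390,262,70,35)); print(A,B)
ea=sorted(A[:2],key=lambda p:p[1]); eb=sorted(B[:2],key=lambda p:p[0])
for i,n in enumerate(['shoulder','tip']):
    print(n,*tri([a,b],[ea[i],eb[i]]),onz(a,ea[i],.05),onz(b,eb[i],.05))
s=[onz(d,e[0],.05) for d,e in((a,ea),(b,eb))];t=[onz(d,e[1],.05) for d,e in((a,ea),(b,eb))]
for i in(0,1): print(np.linalg.norm(t[i]-s[i]),np.arctan2(*(t[i]-s[i])[1::-1]))
H=[onz(a,p,.09) for p in((363.4,201.3),(355.6,210.6),(345.6,220))]
print('holes',H, np.linalg.norm(H[0]-H[2]),np.arctan2(*(H[0]-H[2])[1::-1]))
# screen lug hole tips scene/side
print(tri([a,b],[(332.5,146.5),(317,153)]))
for n,z,s_,d_ in [('jar',.13,(194,309),(509,267)),('jug',.2,(398,135),(252,123)),('flask',.17,(457,138),(250,103)),('brush',.015,(398,270),(365,187)),('green',.012,(340,300),(418,214)),('red',.012,(190,238),(341,350))]:
    print(n,onz(a,s_,z),onz(b,d_,z))
E
python3 m.py
```

```text
(array([223.99020938, 258.17356991]), array([231.23186984, 300.30391864]), 225) (array([451.00936094, 272.03424411]), array([398.38784617, 286.41881551]), 204)
shoulder [ 0.47681035 -0.26848959  0.05753319] [np.float64(0.0013225444829997575), np.float64(0.0013225444829997744)] [ 0.46883716 -0.26398056  0.05      ] [ 0.48158702 -0.26701932  0.05      ]
tip [ 0.59213474 -0.32012564  0.05218507] [np.float64(8.454947545369975e-05), np.float64(8.454947545370175e-05)] [ 0.59030665 -0.31931146  0.05      ] [ 0.59398263 -0.31955648  0.05      ]
0.1334778883697214 -0.4274288354074002
0.12406822362782342 -0.4372544056871706
holes [array([0.57140369, 0.09575157, 0.09      ]), array([0.58527354, 0.0540411 , 0.09      ]), array([0.59507557, 0.01029479, 0.09      ])] 0.08867479073750438 1.8410247150995216
(array([0.51441963, 0.03064911, 0.23568445]), [np.float64(0.017274227409102023), np.float64(0.017274227409102057)])
jar [ 0.62780002 -0.40957488  0.13      ] [ 0.61733186 -0.41168175  0.13      ]
jug [0.52647597 0.26807556 0.2       ] [0.50533071 0.26741993 0.2       ]
flask [0.6153871 0.4197478 0.17     ] [0.59936737 0.42340484 0.17      ]
brush [0.74885668 0.03662353 0.015     ] [0.70728276 0.03115853 0.015     ]
green [ 0.72117637 -0.12510712  0.012     ] [ 0.72958384 -0.13977017  0.012     ]
red [ 0.30433227 -0.27643446  0.012     ] [ 0.31320571 -0.27162898  0.012     ]
```

Run:
```python
from h import *
a=grab('scene');b=grab('side')
bore=np.array([.584,.058,.09]);y=np.array([np.cos(1.84),np.sin(1.84),0]);x=np.array([y[1],-y[0],0])
h=bore-.188*x-[0,0,.01]
for d,uv,off in((a,(321.25,157.5),-27),(a,(332.2,147.2),17),(b,(317,154),-27),(b,(301.5,149),17)):
    c,v=ray(d,uv); p=c+v*((bore+y*off/1000-c)@y)/(v@y); r=p-h
    print(p,np.hypot(r@x,r[2]),np.arctan2(r[2],r@x)-np.arctan2(.01,.188))
print(h)
for th in np.arange(1.2,-.01,-.1):
    f=h+.124*(np.cos(th)*x+[0,0,np.sin(th)])+.02*(-np.sin(th)*x+[0,0,np.cos(th)]); print(th.round(1),f.round(3),'tcp z',(f[2]+.022).round(3))
```

```text
[0.51042609 0.00969209 0.23005036] 0.18269798454652048 0.9105494662809486
[0.5012983  0.05281768 0.23693259] 0.18988196368079022 0.9196747795643565
[0.50440514 0.0080309  0.22994911] 0.17912340548357564 0.9388690370629886
[0.49615241 0.05139793 0.2258192 ] 0.1777013676110196 0.9092936659015984
[0.4027712  0.00799879 0.08      ]
1.2 [0.428 0.015 0.203] tcp z 0.225
1.1 [0.44  0.018 0.2  ] tcp z 0.222
1.0 [0.451 0.021 0.195] tcp z 0.217
0.9 [0.462 0.024 0.19 ] tcp z 0.212
0.8 [0.472 0.027 0.183] tcp z 0.205
0.7 [0.482 0.03  0.175] tcp z 0.197
0.6 [0.491 0.032 0.167] tcp z 0.189
0.5 [0.498 0.034 0.157] tcp z 0.179
0.4 [0.505 0.036 0.147] tcp z 0.169
0.3 [0.511 0.038 0.136] tcp z 0.158
0.2 [0.516 0.039 0.124] tcp z 0.146
0.1 [0.52  0.04  0.112] tcp z 0.134
-0.0 [0.522 0.041 0.1  ] tcp z 0.122
```

Emit:
apply_moves --commands '[[[0,0,0,0.25,-0.047],[0.5,0,0,0.25,-0.047],[1,0.05,-0.25,0,-0.047],[1,0.05,-0.25,0,-0.047],[1,0.05,-0.25,0,-0.047],[1,0.05,-0.25,0,-0.047],[1,0.1,-0.25,0,-0.047],[1,0.1,-0.25,0,-0.047],[1,0.1,-0.25,0,-0.047],[1,0.1,-0.25,0,-0.047],[1,0.1,-0.25,0,-0.047],[1,0.1,-0.25,0,-0.047]]]' --force 20

```text
t: 1.55
eef_pos: [0.3909, 0.1542, 0.3491]
ee_rot: [-3.141, 0.002, -2.141]
force: [1.6, 0.1, 0.4]
width: 0.0013
gripper_force: 0.0
```

Emit:
apply_moves --commands '[[[1,0.058,-0.17,0,-0.0464],[1,0.058,-0.17,0,-0.0464],[1,0.058,-0.17,0,-0.0464],[1,0.058,-0.17,0,-0.0464],[1,0,0,-0.12,-0.0464],[1,0,0,-0.12,0],[1,0,0,-0.12,0],[1,0,0,-0.12,0],[1,0,0,0,0]]]'

```text
t: 2.45
eef_pos: [0.4354, 0.0194, 0.25]
ee_rot: [-3.141, -0.005, -2.865]
force: [0.1, 0.1, 0.5]
width: 0.0003
gripper_force: 0.0
```

Emit:
apply_moves --commands '[[[1,0,0,-0.085,0],[1,0,0,-0.085,0],[1,0,0,-0.085,0],[1,0.067,0.019,-0.04,0],[1,0.04,0.011,-0.034,0],[1,0.04,0.011,-0.034,0],[1,0.032,0.009,-0.041,0],[1,0.032,0.009,-0.041,0],[1,0.024,0.007,-0.047,0],[1,0.024,0.007,-0.047,0]]]'

```text
t: 3.45
eef_pos: [0.49, 0.0352, 0.1444]
ee_rot: [3.141, 0.001, -2.864]
force: [-2.4, -1.4, 1.8]
width: 0.0004
gripper_force: 1.0
```

Emit:
apply_moves --commands '[[[1,0.014,0.004,-0.045,0],[1,0.014,0.004,-0.03,0],[1,0,0,-0.015,0],[1,0,0,-0.01,0],[1,0,0,0,0]]]'

```text
t: 3.95
eef_pos: [0.4948, 0.0365, 0.1248]
ee_rot: [3.141, 0.001, -2.864]
force: [-0.4, -0.2, -1.2]
width: 0.0006
gripper_force: 0.0
```

Emit:
apply_moves --commands '[[[1,0,0,-0.01,0],[1,0,0,-0.01,0],[1,0,0,0,0]]]'

```text
t: 4.25
eef_pos: [0.4947, 0.0364, 0.1208]
ee_rot: [3.141, 0.0, -2.864]
force: [0.8, 0.5, 0.6]
width: 0.0007
gripper_force: 0.6
```

Emit:
apply_moves --commands '[[[1,0,0,-0.008,0],[1,0,0,-0.005,0],[1,0,0,0,0]]]'

```text
t: 4.55
eef_pos: [0.4946, 0.0363, 0.1181]
ee_rot: [-3.142, -0.0, -2.864]
force: [0.4, 0.7, 1.6]
width: 0.0007
gripper_force: 0.7
```

Run:
```python
from h import *
a=grab('scene');b=grab('side')
c=lambda i,x,y:cv2.resize(i[y:y+150,x:x+100],None,fx=4,fy=4,interpolation=cv2.INTER_CUBIC)
cv2.imwrite('pics/c2.png',np.hstack([c(a['image'],290,110),c(b['image'],280,120)]))
```

```text
(no output)
```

View pics/c2.png

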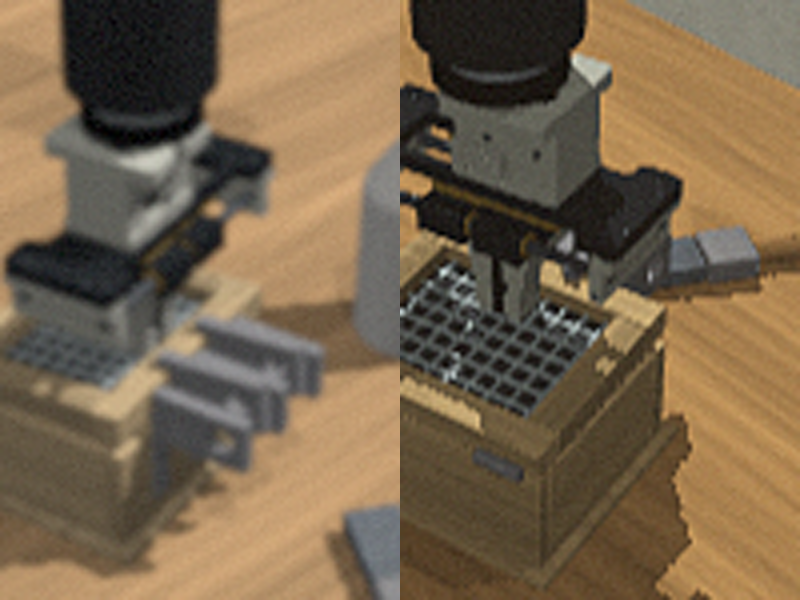

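The frame looks almost flat, with the fingers on the mesh at about (500,310) in the crop. I'll keep pressing in small steps until the stop pushes back.

Emit:
apply_moves --commands '[[[1,0,0,-0.01,0],[1,0,0,-0.01,0],[1,0,0,0,0]]]'

```text
t: 4.95
eef_pos: [0.4945, 0.0363, 0.1138]
ee_rot: [-3.142, -0.0, -2.865]
force: [0.2, 0.5, 0.6]
width: 0.0003
gripper_force: 0.4
```

Emit:
apply_moves --commands '[[[1,0,0,-0.01,0],[1,0,0,-0.005,0],[1,0,0,0,0]]]'

```text
t: 5.25
eef_pos: [0.4944, 0.0363, 0.1109]
ee_rot: [-3.142, -0.001, -2.865]
force: [0.5, -0.5, 1.1]
width: 0.0007
gripper_force: 0.4
```

Emit:
apply_moves --commands '[[[1,0,0,0.15,0],[1,0.15,0.041,0.05,0],[1,0,0,-0.05,0],[1,0,0,-0.05,0],[1,0,0,-0.03,0],[1,0,0,-0.01,0],[1,0,0,0,0]]]'

```text
t: 5.95
eef_pos: [0.5245, 0.0416, 0.1235]
ee_rot: [-3.137, -0.002, -2.864]
force: [4.3, -15.2, 9.1]
width: 0.0005
gripper_force: 12.6
```

Emit:
apply_moves --commands '[[[1,0,0,0.08,0],[1,-0.05,-0.014,0,0],[1,0,0,-0.05,0],[1,0,0,-0.03,0],[1,0,0,0,0]]]'

```text
t: 6.45
eef_pos: [0.5178, 0.0404, 0.1237]
ee_rot: [-3.138, 0.005, -2.864]
force: [14.6, -11.9, 1.0]
width: 0.0007
gripper_force: 7.8
```

Run:
```python
from h import *
a=grab('scene');b=grab('side');w=grab('wrist')
c=lambda i,x,y:cv2.resize(i[y:y+100,x:x+133],None,fx=3,fy=3,interpolation=cv2.INTER_CUBIC)
o=np.vstack([np.hstack([c(a['image'],285,140),c(b['image'],260,150)]),cv2.resize(w['image'],(480,300)) if 0 else np.hstack([cv2.resize(w['image'],(480,300)),np.zeros((300,318,3),np.uint8)])])
cv2.imwrite('pics/c3.png',o)
s=arm.get_state();print(s['force'],s['moment'],s['eef_pos'])
```

```text
[ 14.10951771 -12.55219131  -0.0160948 ] [-4.52777162 -5.69441855 -0.33024289] [0.5176438  0.04042735 0.12380349]
```

View pics/c3.png

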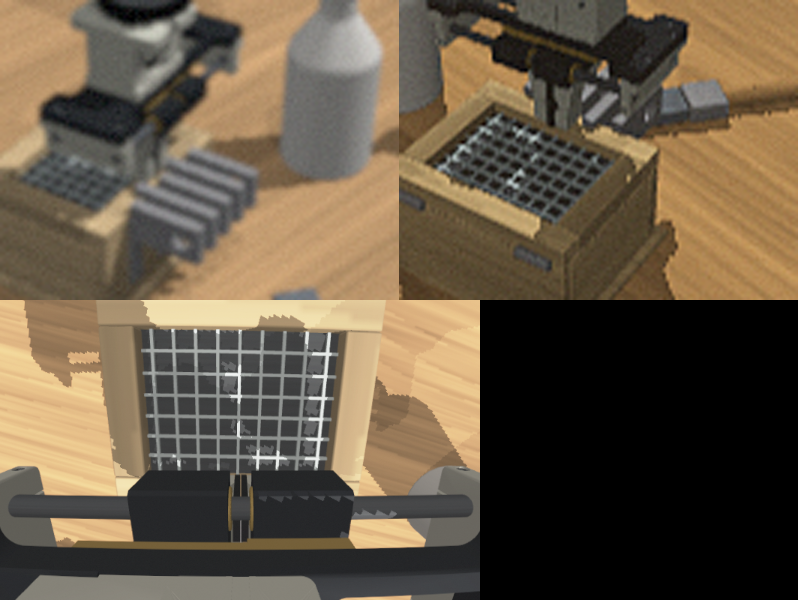

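All five lugs now line up in the scene crop, around (195,195), and the frame lies flat. I'll lift and re-read the force.

Emit:
apply_moves --commands '[[[1,0,0,0.1,0],[1,0,0,0.1,0],[1,0,0,0,0]]]'

```text
t: 6.9
eef_pos: [0.5146, 0.0415, 0.1641]
ee_rot: [-3.142, 0.001, -2.865]
force: [-0.3, 0.8, -0.2]
width: 0.0006
gripper_force: 0.0
```

Emit:
apply_moves --commands '[[[1,0,0,-0.15,0],[1,0,0,-0.04,0],[1,0,0,0,0],[1,0,0,-0.01,0],[1,0,0,0,0]]]'

```text
t: 7.4
eef_pos: [0.5137, 0.0414, 0.1225]
ee_rot: [-3.141, -0.002, -2.865]
force: [-1.2, -0.4, -0.8]
width: 0.0008
gripper_force: 0.7
```

Emit:
apply_moves --commands '[[[1,0,0,-0.01,0],[1,0,0,0,0],[1,0,0,-0.01,0],[1,0,0,0,0]]]'

```text
t: 7.8
eef_pos: [0.5139, 0.0414, 0.1219]
ee_rot: [-3.141, -0.0, -2.863]
force: [-15.6, 0.4, 30.9]
width: 0.0008
gripper_force: 16.8
```

Emit:
apply_moves --commands '[[[1,0,0,0.25,0],[1,0,0,0.25,0],[0,0,0,0.14,-0.0448],[-1,-0.051,-0.209,0,-0.0448],[-1,-0.051,-0.209,0,-0.0448],[-1,-0.051,-0.209,0,-0.0448],[-1,-0.051,-0.209,0,-0.0448],[-1,-0.051,-0.209,0,0],[-1,-0.051,-0.209,0,0],[-1,-0.051,-0.209,0,0],[-1,0,0,0,0]]]'

```text
t: 8.9
eef_pos: [0.4418, -0.2545, 0.2469]
ee_rot: [-3.141, -0.0, 2.711]
force: [-0.1, 0.6, -0.1]
width: 0.0667
gripper_force: 0.0
```

Run:
```python
from h import *
w=grab('wrist','w1.png'); print(arm.get_state()['eef_pos'])
for X in((.442,-.251,.05),(.477,-.267,.05),(.592,-.320,.05)): print(proj(w,X))
```

```text
[ 0.44227102 -0.25291466  0.24688412]
[323.62758782 177.68478184]
[323.57563284 214.1647233 ]
[323.06252707 319.76553576]
```

View pics/w1.png

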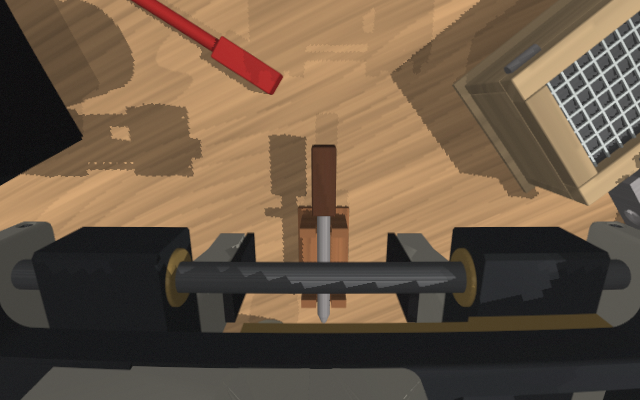

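The wrist view shows the dark handle at (323,146)–(323,216) and the tip at (323,321). These agree with the projected estimate to about 2 px, and the fingers straddle it squarely.

Emit:
apply_moves --commands '[[[-1,0,0.008,-0.22,0],[-1,0,0,-0.22,0],[-1,0,0,-0.22,0],[-1,0,0,-0.2,0],[-1,0,0,-0.11,0],[-1,0,0,0,0],[1,0,0,0,0],[1,0,0,0,0],[1,0,0,0,0],[1,0,0,0,0],[1,0,0,0,0],[1,0,0,0,0]]]' --force 50

```text
t: 10.15
eef_pos: [0.4434, -0.2493, 0.0536]
ee_rot: [3.141, 0.001, 2.715]
force: [0.0, 0.0, -1.1]
width: 0.0453
gripper_force: 0.0
```

Emit:
apply_moves --commands '[[[1,0,0,0,0],[1,0,0,0,0],[1,0,0,0,0],[1,0,0,0,0],[1,0,0,0,0]]]'

```text
t: 10.65
eef_pos: [0.4431, -0.2494, 0.0531]
ee_rot: [-3.141, -0.0, 2.715]
force: [-0.4, -2.0, 0.2]
width: 0.0238
gripper_force: 49.7
```

Emit:
apply_moves --commands '[[[1,0,0,0.1,0],[1,0,0,0.2,0],[1,0,0,0.25,0],[1,0,0,0.2,0],[1,0.086,0.03,0,0.0452],[1,0.086,0.03,0,0.0452],[1,0.086,0.03,0,0.0452],[1,0.086,0.03,0,0.0452],[1,0.086,0.03,0,0.0452],[1,0.086,0.03,0,0.0452],[1,0.086,0.03,0,0.0452],[1,0.086,0.03,0,0.0452]]]'

```text
t: 11.85
eef_pos: [0.5812, -0.2007, 0.2025]
ee_rot: [3.141, -0.001, -2.426]
force: [0.0, 0.4, -1.6]
width: 0.0238
gripper_force: 49.6
```

Emit:
apply_moves --commands '[[[1,0.086,0.03,0,0.0452],[1,0.086,0.03,0,0.0452],[1,0.086,0.03,0,0.0452],[1,0.086,0.03,0,0.0452],[1,0,0,0,0.0452],[1,0,0,0,0.0452],[1,0,0,0,0.0452],[1,0,0,0,0.0452],[1,0,0,0,0],[1,0,0,0,0]]]'

```text
t: 12.85
eef_pos: [0.6495, -0.1771, 0.2027]
ee_rot: [3.141, 0.0, -1.3]
force: [-0.0, -0.0, -1.3]
width: 0.0235
gripper_force: 49.6
```

Run:
```python
from h import *
a=grab('scene','s4.png');b=grab('side','d4.png');w=grab('wrist','w4.png')
c=lambda i,x,y:cv2.resize(i[y:y+100,x:x+133],None,fx=3,fy=3,interpolation=cv2.INTER_CUBIC)
o=np.vstack([np.hstack([c(a['image'],285,150),c(b['image'],290,130)]),np.hstack([cv2.resize(w['image'],(480,300)),np.zeros((300,318,3),np.uint8)])])
cv2.imwrite('pics/c4.png',o); s=arm.get_state(); print(s['eef_pos'],s['ee_rot'],s['width'],s['q'])
```

```text
[ 0.64956261 -0.17722626  0.20302073] [ 3.14139950e+00  1.16188340e-04 -1.29878457e+00] 0.023645978556913323 [ 2.24714462e-02  3.85054601e-01 -5.44922347e-02 -7.16963545e-05
 -1.13146536e+00  2.49570823e-01]
```

View pics/c4.png

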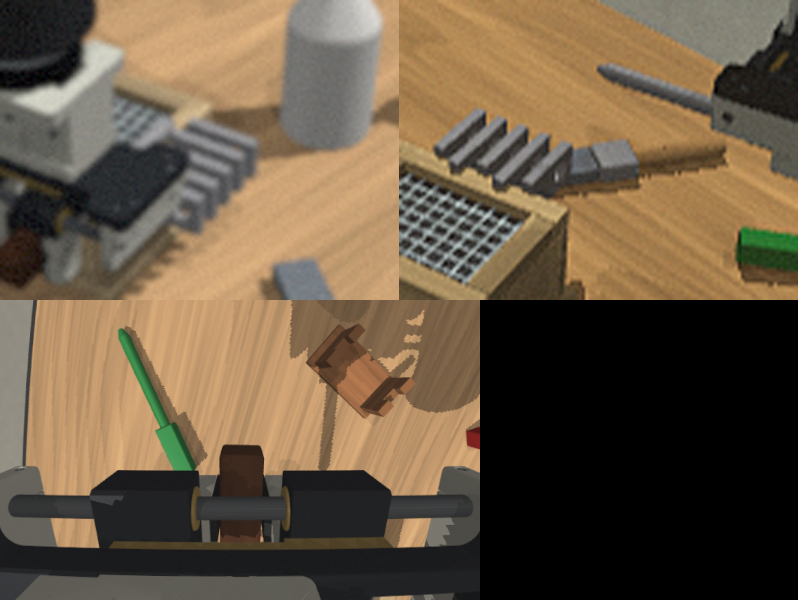

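Side crop: the pin is level and its tip is at (357,152) in full-image pixels. The lug row sits below and to the left, with the near lug at about (345,182). I'll lower to bore height at the standoff and compare close up.

Emit:
apply_moves --commands '[[[1,0,0,-0.15,0],[1,0,0,-0.2,0],[1,0,0,-0.15,0],[1,0,0,-0.05,0],[1,0,0,0,0]]]'

```text
t: 13.5
eef_pos: [0.6489, -0.1773, 0.0918]
ee_rot: [3.139, 0.001, -1.297]
force: [0.5, 0.1, -1.2]
width: 0.0236
gripper_force: 49.6
```

Run:
```python
from h import *
a=grab('scene','s5.png');b=grab('side','d5.png');s=arm.get_state();print(s['eef_pos'],s['ee_rot'])
i0=cv2.imread('pics/scene0.png')
c=lambda i,x,y,w,h:cv2.resize(i[y:y+h,x:x+w],None,fx=8,fy=8,interpolation=cv2.INTER_CUBIC)
o=np.vstack([np.hstack([c(a['image'],325,185,50,37),c(i0,325,190,50,37)]),c(b['image'],310,160,100,38)])
cv2.imwrite('pics/c5.png',o);print(o.shape)
bore=np.array([.584,.058,.09]);y=np.array([np.cos(1.84),np.sin(1.84),0])
h=s['eef_pos']-[0,0,.003]; u=-np.array([np.cos(s['ee_rot'][2]),np.sin(s['ee_rot'][2]),0])
for n,X in(('tip',h+.165*u),('sh',h+.035*u),('nearhole',bore-.049*y),('mid',bore-.005*y)): print(n,proj(a,X),proj(b,X))
```

```text
[ 0.65075239 -0.1774366   0.09469973] [-3.13990950e+00 -1.05427276e-03 -1.29629286e+00]
(600, 800, 3)
tip [339.96500918 226.84463582] [354.48468105 189.12813968]
sh [309.05803011 259.65489815] [402.41928937 207.1726757 ]
nearhole [346.29329555 220.29341036] [343.75285889 185.81090807]
mid [355.3699074  210.75536194] [329.12580969 180.23046053]
```

View pics/c5.png

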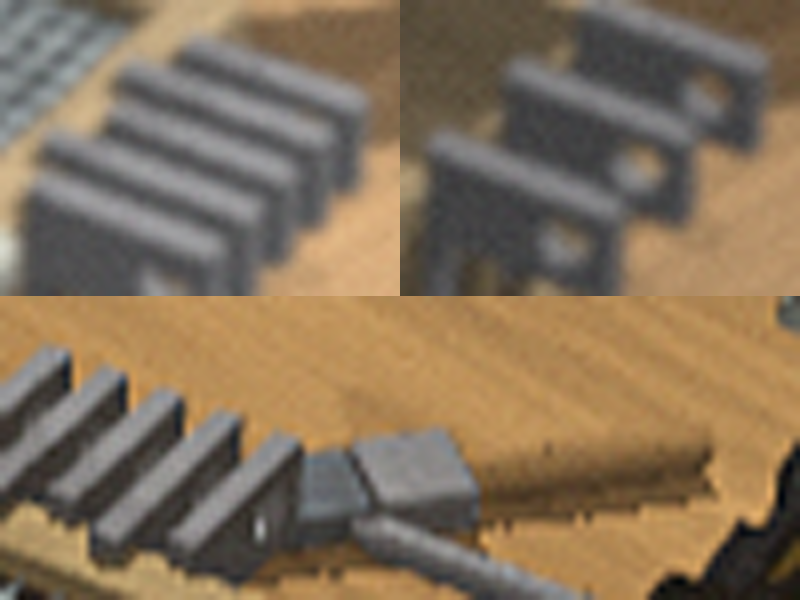

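Scene holes are at (345.2,220.2), (354.8,211.0) and (363.2,202.1). In the side view the tip is at (354.6,188.3), and the near lug's outer top corner is at about (347.5,178).

Run:
```python
from h import *
a=grab('scene');b=grab('side');s=arm.get_state();print(s['eef_pos'],s['ee_rot'])
H=[onz(a,p,.09) for p in((345.25,220.25),(354.75,211),(363.25,202.1))]
y=H[2]-H[0];print('len',np.linalg.norm(y),'yaw',np.arctan2(y[1],y[0]));y/=np.linalg.norm(y)
bore=np.mean(H,0)+.005*y;print('scene bore',bore)
# side: outer top corners (-y side) of the lugs, z=.108
P=[(310+u/8,160+(v-296)/8) for u,v in((68,358),(124,378),(182,400),(240,420),(299,441))]
C=np.array([onz(b,p,.108) for p in P]); print(C.round(4)); d=C[0]-C[4];print('len',np.linalg.norm(d),'yaw',np.arctan2(d[1],d[0]))
x=np.array([y[1],-y[0],0]); print('side bore',C.mean(0)-.018*x+.005*y)
print('scene tip', onz(b,(354.6,188.25),.0917))
# scene lug outer top right corners in s5
P=[(325+u/8,185+v/8) for u,v in((366,100),(333,137),(297,172),(262,207),(225,245))]
C=np.array([onz(a,p,.108) for p in P]);d=C[0]-C[4];print('len',np.linalg.norm(d),'yaw',np.arctan2(d[1],d[0]),'scene corner bore',C.mean(0)-.018*x+.005*y)
```

```text
[ 0.65095135 -0.17735646  0.09530916] [-3.13854800e+00 -1.16916880e-03 -1.29622672e+00]
len 0.08678694352022664 yaw 1.8230162304967943
scene bore [0.58332068 0.05598128 0.09      ]
[[0.5854 0.0947 0.108 ]
 [0.5915 0.074  0.108 ]
 [0.5972 0.0524 0.108 ]
 [0.6035 0.0319 0.108 ]
 [0.6097 0.0113 0.108 ]]
len 0.08685317890845526 yaw 1.8539316175541998
side bore [0.57876834 0.05319385 0.108     ]
scene tip [ 0.60880701 -0.01634161  0.0917    ]
len 0.0863736536681849 yaw 1.8273568682948722 scene corner bore [0.58164911 0.0617425  0.108     ]
```

Run:
```python
from h import *
a=grab('scene');b=grab('side')
for n,p,q in(('c0',(225,245),(299,441)),('c1',(262,207),(240,420)),('c2',(297,172),(182,400)),('c3',(333,137),(124,378)),('c4',(366,100),(68,358))):
    print(n,*tri([a,b],[(325+p[0]/8,185+p[1]/8),(310+q[0]/8,160+(q[1]-296)/8)]))
i=cv2.imread('pics/s5.png');j=cv2.imread('pics/d5.png')
c=lambda i,x,y,w,h:cv2.resize(i[y:y+h,x:x+w],None,fx=10,fy=10,interpolation=cv2.INTER_CUBIC)
cv2.imwrite('pics/c6.png',np.hstack([c(i,322,198,40,50),c(j,330,165,40,50)]))
```

```text
c0 [0.61231176 0.01616588 0.10733514] [np.float64(0.003187983802769058), np.float64(0.0031879838027691013)]
c1 [0.60659755 0.03738197 0.10698743] [np.float64(0.003276358286934655), np.float64(0.0032763582869347182)]
c2 [0.6008486  0.05841674 0.10622852] [np.float64(0.0031040985072551984), np.float64(0.003104098507255144)]
c3 [0.59534876 0.08015637 0.10577767] [np.float64(0.0027854887391305884), np.float64(0.0027854887391306426)]
c4 [0.58923635 0.10116644 0.10594596] [np.float64(0.0030084127506451366), np.float64(0.0030084127506451903)]
```

View pics/c6.png

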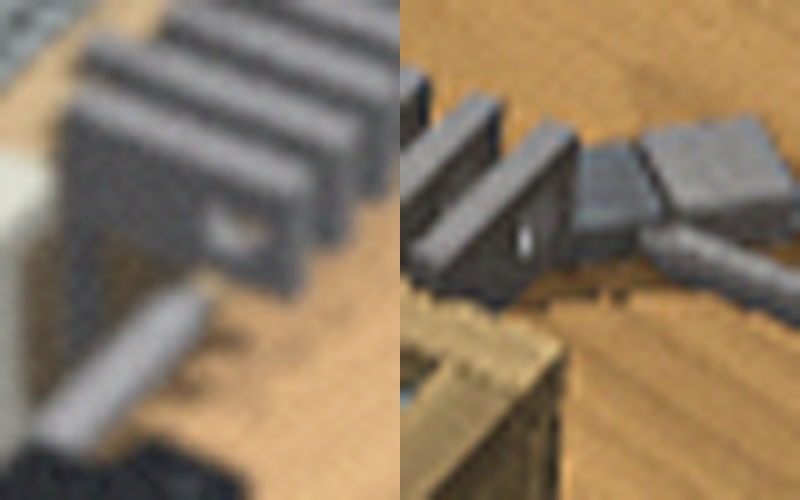

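The tip is at scene (342.5,226.8) and side (354.5,188.3), and the near hole at scene (345,220.5). The two cameras share a small bias, so I'll work relative to the triangulated points.

Run:
```python
from h import *
a=grab('scene');b=grab('side');s=arm.get_state();print(s['eef_pos'],s['ee_rot'])
T,r=tri([a,b],[(342.5,226.8),(354.5,188.3)]);print(T,r)
yaw=1.836;y=np.array([np.cos(yaw),np.sin(yaw),0]);x=np.array([y[1],-y[0],0])
bore=np.array([.60087,.05866,.10645])-.018*x+.005*y-[0,0,.018]
e=T-bore;print('tip rel bore x,y,z',e@x,e@y,e[2])
for d,uv in((a,(342.5,226.8)),(b,(354.5,188.3))):
    print('z-plane tip', onz(d,uv,.0915)@x)
print(bore, onz(a,(345.2,220.4),.09)@x, bore@x)
h=s['eef_pos'];print('tcp lat',h@x,(h+.165*y)@y-bore@y)
```

```text
[ 0.65013735 -0.17726875  0.0943417 ] [-3.13985636e+00 -5.04433348e-04 -1.29627990e+00]
[ 0.60976491 -0.01449216  0.0908627 ] [np.float64(0.0008653840003975078), np.float64(0.0008653840003974279)]
tip rel bore x,y,z 0.007410332343347849 -0.07792610263807845 0.002412702148184273
z-plane tip 0.5848696420794937
z-plane tip 0.5831496256197573
[0.58218877 0.05876729 0.08845   ] 0.576939288051589 0.5772381939925245
tcp lat 0.5809448179414436 -0.08059373477938764
```

Emit:
apply_moves --commands '[[[1,-0.034,-0.009,-0.007,0],[1,0,0,0,0],[1,-0.0131,0.048,0,0],[1,-0.0131,0.048,0,0],[1,-0.0066,0.024,0,0],[1,-0.0066,0.024,0,0],[1,-0.0066,0.024,0,0],[1,0,0,0,0]]]'

```text
t: 14.7
eef_pos: [0.6336, -0.1447, 0.0918]
ee_rot: [3.142, 0.0, -1.295]
force: [-0.1, -0.0, -0.9]
width: 0.0236
gripper_force: 49.6
```

Emit:
apply_moves --commands '[[[1,-0.0066,0.024,0,0],[1,-0.0066,0.024,0,0],[1,-0.0066,0.024,0,0],[1,0,0,0,0]]]'

```text
t: 15.1
eef_pos: [0.6295, -0.1305, 0.0918]
ee_rot: [3.142, 0.0, -1.296]
force: [0.3, -0.3, -1.1]
width: 0.0238
gripper_force: 49.6
```

Run:
```python
from h import *
a=grab('scene');b=grab('side');s=arm.get_state();print(s['eef_pos'],s['force'],s['moment'])
c=lambda i,x,y,w,h:cv2.resize(i[y:y+h,x:x+w],None,fx=10,fy=10,interpolation=cv2.INTER_CUBIC)
cv2.imwrite('pics/c7.png',np.hstack([c(a['image'],322,198,40,50),c(b['image'],320,165,40,50)]))
```

```text
[ 0.62970623 -0.13092958  0.09183785] [-0.39195944  0.9214788  -0.27240281] [-0.13269026 -0.09551493  0.05527497]
```

View pics/c7.png

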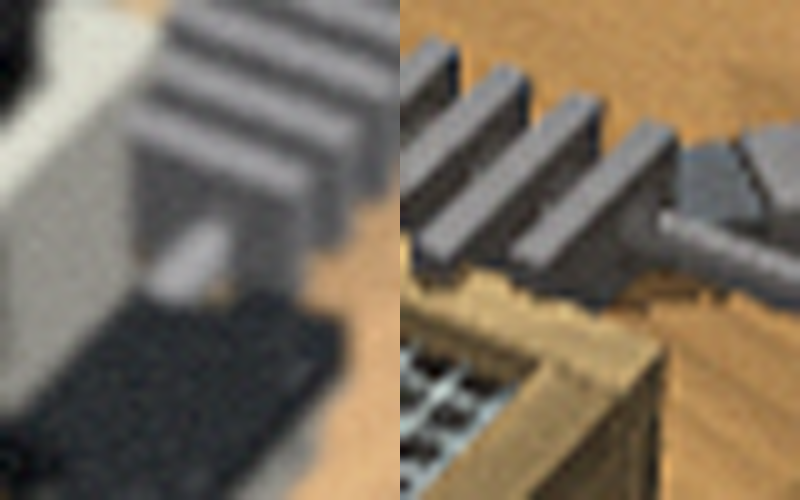

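The pin is inside the near lug in both views (scene crop (220,235), side crop (660,225)), and there is no side force. I'll advance.

Emit:
apply_moves --commands '[[[1,-0.0052,0.0193,0,0],[1,-0.0052,0.0193,0,0],[1,-0.0052,0.0193,0,0],[1,-0.0052,0.0193,0,0],[1,0,0,0,0]]]'

```text
t: 15.7
eef_pos: [0.6254, -0.115, 0.0918]
ee_rot: [-3.142, 0.0, -1.296]
force: [-0.5, -0.2, -2.0]
width: 0.0237
gripper_force: 49.6
```

Emit:
apply_moves --commands '[[[1,-0.0052,0.0193,0,0],[1,-0.0052,0.0193,0,0],[1,-0.0052,0.0193,0,0],[1,-0.0052,0.0193,0,0],[1,-0.0052,0.0193,0,0],[1,-0.0052,0.0193,0,0],[1,0,0,0,0]]]'

```text
t: 16.4
eef_pos: [0.6192, -0.092, 0.0918]
ee_rot: [-3.142, 0.0, -1.296]
force: [-0.3, 0.6, -1.0]
width: 0.0239
gripper_force: 49.6
```

Emit:
apply_moves --commands '[[[1,-0.0052,0.0193,0,0],[1,-0.0052,0.0193,0,0],[1,-0.0052,0.0193,0,0],[1,-0.0052,0.0193,0,0],[1,-0.0052,0.0193,0,0],[1,-0.0052,0.0193,0,0],[1,0,0,0,0]]]'

```text
t: 17.1
eef_pos: [0.6129, -0.0688, 0.0918]
ee_rot: [3.142, 0.0, -1.296]
force: [-0.1, 0.9, -1.1]
width: 0.0238
gripper_force: 49.6
```

Emit:
apply_moves --commands '[[[1,-0.0052,0.0193,0,0],[1,-0.0052,0.0193,0,0],[1,-0.0052,0.0193,0,0],[1,-0.0052,0.0193,0,0],[1,-0.0052,0.0193,0,0],[1,0,0,0,0]]]'

```text
t: 17.7
eef_pos: [0.6077, -0.0495, 0.0918]
ee_rot: [3.142, 0.0, -1.296]
force: [0.0, -0.1, -1.1]
width: 0.0233
gripper_force: 49.6
```

Remaining: about 28 mm. Advance 20 mm, then creep.

Emit:
apply_moves --commands '[[[1,-0.0052,0.0193,0,0],[1,-0.0052,0.0193,0,0],[1,-0.0052,0.0193,0,0],[1,-0.0052,0.0193,0,0],[1,-0.0026,0.0097,0,0],[1,-0.0026,0.0097,0,0],[1,0,0,0,0]]]'

```text
t: 18.4
eef_pos: [0.6026, -0.0305, 0.0918]
ee_rot: [3.142, 0.0, -1.296]
force: [0.3, 0.7, -1.3]
width: 0.024
gripper_force: 49.6
```

Emit:
apply_moves --commands '[[[1,-0.0026,0.0097,0,0],[1,-0.0026,0.0097,0,0],[1,0,0,0,0]]]'

```text
t: 18.7
eef_pos: [0.6022, -0.0291, 0.0918]
ee_rot: [3.141, -0.003, -1.296]
force: [5.2, -14.2, -5.0]
width: 0.0237
gripper_force: 49.6
```

Emit:
apply_moves --commands '[[[1,-0.0013,0.005,0,0],[1,0,0,0,0],[0.15,0,0,0,0],[0.15,0,0,0,0],[0.15,0,0,0,0],[0.15,0,0,0,0]]]'

```text
t: 19.3
eef_pos: [0.6014, -0.0255, 0.0919]
ee_rot: [-3.141, 0.0, -1.296]
force: [0.3, 0.4, -0.0]
width: 0.0368
gripper_force: 0.0
```

Released. I'll lift straight up and away, then check.

Emit:
apply_moves --commands '[[[0.15,0,0,0.1,0],[0.15,0,0,0.2,0],[0.15,0,0,0.25,0],[0.15,0,0,0.25,0],[0.15,-0.02,-0.25,0,0],[0.15,-0.02,-0.25,0,0],[0.15,-0.02,-0.25,0,0],[0.15,-0.02,-0.25,0,0],[0.15,0,0,0,0]]]'

```text
t: 20.2
eef_pos: [0.5843, -0.2298, 0.2516]
ee_rot: [3.141, -0.0, -1.301]
force: [-0.5, 0.5, -0.1]
width: 0.0371
gripper_force: 0.0
```

Run:
```python
from h import *
a=grab('scene');b=grab('side')
c=lambda i,x,y,w,h:cv2.resize(i[y:y+h,x:x+w],None,fx=5,fy=5,interpolation=cv2.INTER_CUBIC)
cv2.imwrite('pics/c8.png',np.hstack([c(a['image'],305,170,80,100),c(b['image'],295,140,80,100)]))
y=np.array([np.cos(1.836),np.sin(1.836),0]);B=np.array([.5822,.0588,.09])
for n,X in(('tip+81',B+.081*y),('shoulder-49',B-.049*y),('handle end -119',B-.119*y)):print(n,proj(a,X),proj(b,X))
```

```text
tip+81 [371.60206391 193.12207672] [301.38683306 169.96605031]
shoulder-49 [345.9537042  219.77769573] [342.99648521 186.00096924]
handle end -119 [330.35802478 235.96756182] [367.35204376 195.38954969]
```

View pics/c8.png

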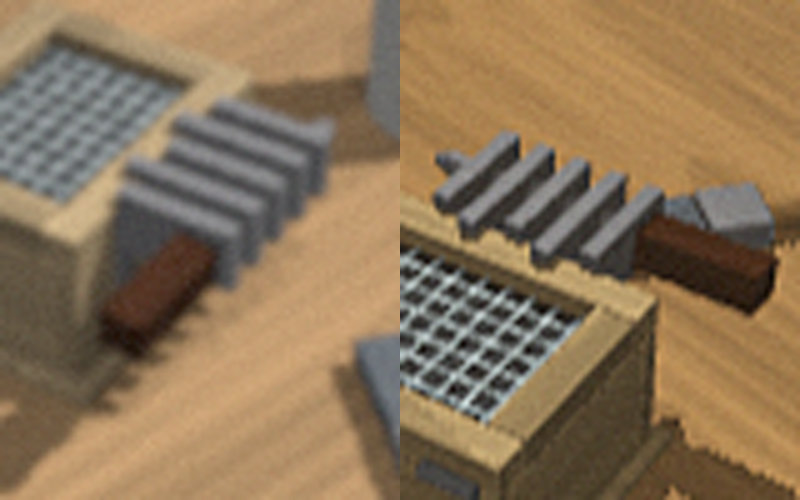

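The handle's shoulder sits on the near lug: side crop (640,235), scene crop (205,250). The tip shows beyond the far lug at side crop (440,160), and the frame is flat. The handle's far end is within about 1 px of the predicted home position in both views, so I'll hand in.

```bash
python3 -c "
from station import arm
print(arm.job_done())"
```

```text
the job is handed in; nothing more can be done
None
```

The screen is folded flat, the lock pin is through all five lugs with its shoulder against the outer lug and released, and the job was handed in at about 20 s; the hand-in call returned no verdict.

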